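# Bring the orange bin round and wipe the used caps into it

### The arm

A 7-joint arm with a two-finger parallel gripper is mounted at the origin on the work surface. World frame = base frame: x ahead of the robot, y to its left, z up, the work surface at z = 0. Lengths are in m, angles in rad, forces in N, time in s.
With the tool pointing down it reaches from about 0.4 to 0.85 m from the base axis. Payload 10.4 kg.
Tool frame: the origin (TCP) lies on the centre line of the jaws, within the pads' length; the fingertips stand 8 mm ahead of it and the grasp point (between the pads) lies 11 mm behind it (r.finger_overhang is the distance from the TCP to the fingertips, in m); z points along the fingers, y is the line along which they close (so a half turn about z gives the same grasp; the last joint's range is limited). The gripper opens to 87 mm and grips with 3 to 60 N. Pads are 19 mm wide; open, the fingers measure 117 mm over their backs; the gripper's body (75 mm by 190 mm) begins 51 mm behind the grasp point.
Start: joints at [1.304, 0.332, -0.065, 1.46, 0.022, 1.35, -0.088], TCP at [0.151, -0.607, 0.231] pointing down, gripper open.
Joint ranges: [-2.6, 2.6], [-0.5, 2.12], [-1.47, 1.34], [0.16, 2.42], [-1.27, 4.41], [0.06, 2.06], [-2.6, 2.6]. Speed limits (rad/s): [2.22, 2.22, 2.79, 2.79, 3.14, 3.14, 3.14].

### API

Orientations are given as a unit quaternion [x, y, z, w].
In Python, from bench import r, vision gives the robot as it stands.
- The arm moves only by the tool drive_tool, never from a script. Its argument "series" is a list of rows, each a list of 2 entries, a list of its own where there are three numbers: the shift along the world's x, y, z in cm, then the turn about the world's z in degrees. A call has exactly 10 rows; each row shifts and turns the commanded pose from where the row before left it; what a row does not reach is not made up. A row lasts 1/8 s, in which the tool goes at most 62.5 mm and 10.7 degrees, less where a joint would pass 70% of its speed; a pose out of reach is approached as far as the arm can. A call with a gripper value outside its range is refused whole. "hand" is the closure, from 0 (fully open) to 1 (shut), set as the call begins (left out, the last holds). The fingers move at their own pace and stop on an object; "newtons" is the grip in N (left out, the last holds). Time passes only in rows, so rows that do not move let the fingers close, or fill a call up. It gives the time, the measured TCP pose, the force, the opening and the grip force at its end, in the units of the state.
- r.read_state(): the state, without advancing time (a new reading comes with each control period).
- vision.camera(name): name is "scene" or "top"; returns a dict with "color" (480x640x3 uint8, red, green, blue), "intrinsics" (3x3 intrinsics, pixels), "k1" (the pictures are not rectified: a ray, as slopes to the right and down, at radius r is drawn at 1 + k1 r^2 times it, then the intrinsics apply), "R" (3x3) and "t" (3): a world point X has camera coordinates R X + t. Camera axes: x right, y down, z forward; pixel columns grow to the right and rows downward; lengths in m; the calibration is good to about 2 mm. A picture is of the moment at which its call begins. There is no depth.
- r.close_job(): hands the job in; it is judged then, once.
The state is a dict: "time": time; "joint_positions": joint angles; "joint_vel": joint speeds; "joint_torque": joint torques, N m; "ee_pos": TCP position; "eef_rot": TCP orientation; "ft_force": force on the tool from outside, world axes, zero at the start; "torque": the same for the moment, N m; "width": finger opening in m; "grip_force": force on a finger pad.
Only numpy, scipy, OpenCV 4.12 (cv2) and the standard library are available. Lean on these libraries where they do the work, as an engineer would, in place of code of your own. Each camera call takes 0.05 s, during which the arm holds its last target. There are 200 camera calls.

### The job

Turn the bin turntable the shorter way round until the orange bin is squarely under the lip of the sorting plate, and let go of it. Then take the scraper block, set its foot lightly on the plate behind the four used caps and, keeping it in touch with the plate, wipe them all off the lip into the orange bin, and stand the scraper upright on its blue mat again. Do not touch the caps with the fingers, and leave the bottle, beaker and tube rack alone.

Things in the scene. Friction and masses are not known exactly. Their poses are not given: they have to be found in the camera images.
- sorter: Rotary bin sorter, fixed. Origin on the bench top, z up; its +y is the wiping direction, along the plate to the turntable, whose upright axis is at y = 130 mm. Level aluminium plate (top 80 mm above the bench) from y = -215 mm to its open lip at y = +2 mm; two white rails, 6 mm thick, 16 mm above it, leave a 90 mm wide channel centred on x = 0, open at both ends
- plate (a point): Point on the plate's top face, mid-channel, 102 mm back from the lip (axes as the sorter)
- lip (a point): Middle of the plate's open edge, on its top face, from which the caps drop (axes as the sorter)
- drop (a point): Fixed point under the lip where the middle of the orange bin's floor must come; 118 mm from the turntable's axis
- carousel (a joint): Turntable angle, rad; grows counterclockwise seen from above, turns endlessly both ways, does not wrap, stays where left (friction 0.12 N m). 0: orange bin diametrically opposite the plate; the orange bin is under the lip at +3.1416 and equally at -3.1416. Starts between -1.5 and 1.5
- knob (a point): Centre of the turntable's black bar knob (its handle), on its axis, 86 mm above the bench. Bar 110 mm long (this point's y), 18 mm wide (x), 36 mm tall, underside 68 mm and top 104 mm above the bench. An orange dash on top marks the end towards the orange bin, this point's +y. Turn it in several grasps
- orange_bin (a point): Middle of the orange bin's floor, 24 mm above the bench, 118 mm from the turntable's axis, turning with it (+y outward). Four open bins a quarter turn apart (orange, white, blue, green counterclockwise), each 120 mm across, 90 mm radially, 4 mm walls, rims 65 mm above the bench, passing under the lip
- scraper_mid (a point): Centre of the scraper block, which stands upright on the mat: 76 mm tall in all, this point half-way up. Rubber foot 80 mm long (its x), 30 mm thick (its y), 18 mm tall; above it a wooden grip 66 mm long, 24 mm thick (y) and 58 mm tall, up to the top. 0.15 to 0.31 kg
- mat (a point): Centre of the top of a thin blue mat, 150 x 120 mm (its x and y), 3 mm thick, fixed to the bench: the scraper's place
- cap0_mid (a point): Centre of used screw cap 1 of 4 (orange plastic, 34 mm across, 15 mm tall) lying on the plate, 32 to 122 mm back from the lip
- cap1_mid (a point): Centre of used screw cap 2 of 4 (red plastic, 34 mm across, 15 mm tall) lying on the plate, 32 to 122 mm back from the lip
- cap2_mid (a point): Centre of used screw cap 3 of 4 (orange plastic, 34 mm across, 15 mm tall) lying on the plate, 32 to 122 mm back from the lip
- cap3_mid (a point): Centre of used screw cap 4 of 4 (red plastic, 34 mm across, 15 mm tall) lying on the plate, 32 to 122 mm back from the lip
- reagent: Bystander: amber bottle, 70 mm across, 150 mm tall; origin under its centre
- beaker: Bystander: glass beaker, 68 mm across, 85 mm tall; origin under its centre
- rack: Bystander: white tube rack 70 x 170 mm (x, y) with capped tubes, 107 mm tall; origin under its centre
- cap0: The same cap 1; origin at the centre of its underside
- cap1: The same cap 2; origin at the centre of its underside
- cap2: The same cap 3; origin at the centre of its underside
- cap3: The same cap 4; origin at the centre of its underside
- scraper: The same scraper block; origin at the centre of its underside
There are look-alikes about, which are no part of the job. Leave any pink or yellow look-alike of the cap1 alone.

How it is judged:
By the outcome, as a careful person would: the job done as asked, in the order asked, and still so for the second after the job is handed in, with the robot touching nothing.
It also fails if it takes over 72 s, if anything falls off the work surface, if the arm or the gripper's body presses on something with over 40 N, if the wrist force passes 120 N, or if a joint passes its speed limit or range.

## Working session

There is one attempt and no reset: what is moved stays moved. The work goes in short steps, Python scripts to look and compute and a tool call to move; the robot and the scene stay as the last step left them, time stands still between calls to the robot, and variables do not carry over. Pictures are saved under pics/ and viewed, at most 10 in all, crops included, and the job is handed in when it is done.

Besides the shell and the picture viewer there is one more tool, called after "Call:" as name(argument=value, ...), one argument or row to a line, values as JSON. drive_tool: Moves the arm, as the interface text tells. Its arguments: {"type":"object","properties":{"series":{"type":"array"},"hand":{"type":"number"},"newtons":{"type":"number"}},"required":["series"]}

```bash
mkdir -p pics; python3 - <<'E'
from bench import r, vision
import cv2
for n in("scene","top"):
    c=vision.camera(n); cv2.imwrite(f"pics/{n}0.png",c["color"][:,:,::-1]); print(n,c["intrinsics"],c["k1"],c["R"],c["t"])
print(r.read_state())
E
```

```text
scene [[474.04508996   0.         326.95069733]
 [  0.         474.04508996 233.73305355]
 [  0.           0.           1.        ]] -0.012864097461988721 [[ 0.8456882   0.53354126  0.01204959]
 [ 0.47402221 -0.74059168 -0.47626349]
 [-0.24518239  0.40848219 -0.87922005]] [-0.51090636 -0.20741396  1.20867838]
top [[502.09839864   0.         311.44625068]
 [  0.         502.09839864 226.32056725]
 [  0.           0.           1.        ]] 0.00993550696133362 [[ 0.15418225 -0.98803785  0.0030058 ]
 [-0.96511711 -0.15125563 -0.21370706]
 [ 0.21160531  0.03004888 -0.97689317]] [-0.03290688  0.57804369  1.14807772]
{'time': 0.1, 'joint_positions': array([ 1.3044096 ,  0.3328102 , -0.06464943,  1.46084549,  0.02162749,
        1.34986436, -0.0885097 ]), 'joint_vel': array([-3.54087218e-04, -1.27663835e-03,  1.53462094e-04, -1.48967977e-03,
       -7.27083954e-08, -1.06460773e-03,  7.92126040e-04]), 'joint_torque': array([ 1.76049249e-03, -6.24542999e+01,  2.48319574e-02, -3.90717459e+01,
       -6.14248146e-02,  3.65355494e-02,  4.12839017e-05]), 'ee_pos': array([ 0.15074515, -0.60622065,  0.22983806]), 'eef_rot': array([ 9.92581985e-01,  1.21575587e-01, -1.22773893e-04, -6.03609667e-04]), 'ft_force': array([-0.31274671,  0.30358011, -0.06459274]), 'torque': array([-0.01699222,  0.03352275, -0.04350207]), 'grip_force': 0.0, 'width': 0.08691412311055485}
```

View pics/scene0.png

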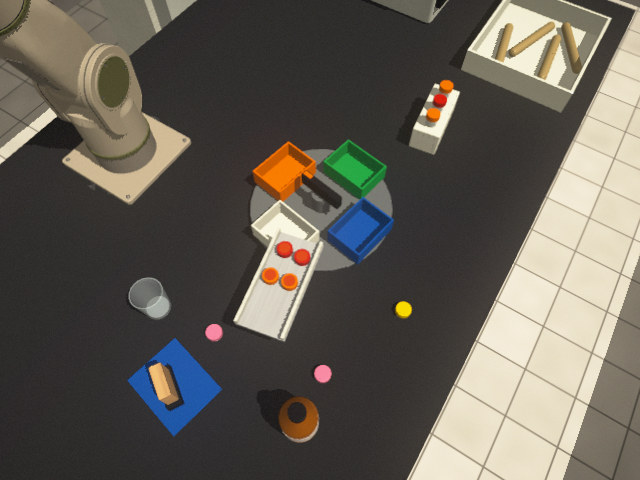

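View pics/top0.png

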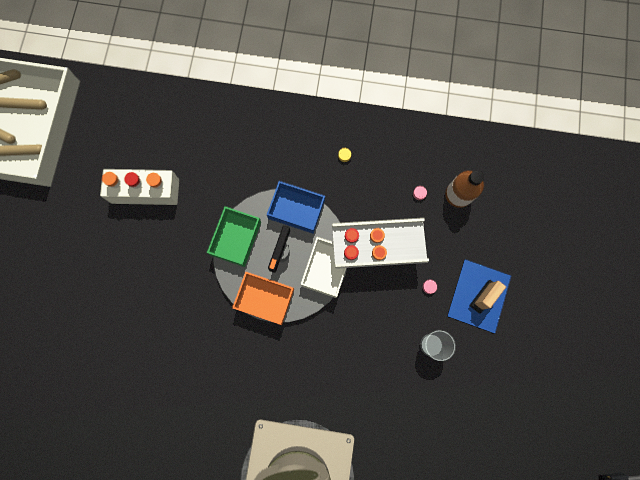

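The top view shows the orange bin at (264,298), knob at (279,250) with its orange end at (273,266), and the plate from (333,245) to (428,243). The caps are at (352,236), (351,253), (377,236) and (380,253), the scraper at (488,296) on the blue mat, the beaker at (438,346) and the bottle at (465,188).

Cap look-alikes are pink (420,193), pink (430,287), yellow (345,155) and the rack's tube caps (109–153,180). The caps I want are the four on the plate.

```bash
cat > h.py <<'E'
import numpy as np, cv2
from bench import r, vision
def ray(c,uv):
    K=c["intrinsics"]; d=(np.array(uv,float)-[K[0,2],K[1,2]])/K[0,0]; s=d.copy()
    for _ in range(8): s=d/(1+c["k1"]*(s@s))
    R=np.array(c["R"]); return -R.T@np.array(c["t"]), R.T@np.array([s[0],s[1],1.])
def pt(c,uv,z):
    o,d=ray(c,uv); return o+d*(z-o[2])/d[2]
def px(c,X):
    q=np.array(c["R"])@np.array(X,float)+c["t"]; s=q[:2]/q[2]; K=c["intrinsics"]
    return s*(1+c["k1"]*(s@s))*K[0,0]+[K[0,2],K[1,2]]
def blobs(c,lo,hi,amin=8,roi=None):
    h=cv2.cvtColor(c["color"],cv2.COLOR_RGB2HSV); m=cv2.inRange(h,np.array(lo),np.array(hi))
    if roi: z=np.zeros_like(m); a,b,e,f=roi; z[b:f,a:e]=m[b:f,a:e]; m=z
    k=cv2.findContours(m,cv2.RETR_EXTERNAL,cv2.CHAIN_APPROX_NONE)[0]
    return [(cv2.contourArea(q),cv2.minAreaRect(q),q) for q in k if cv2.contourArea(q)>=amin]
E
python3 - <<'E'
from h import *
np.set_printoptions(precision=4,suppress=True)
c=vision.camera("top"); s=vision.camera("scene")
def show(n,c,z,*a,**k):
    for A,b,q in blobs(c,*a,**k):
        print(n,A,np.round(b[0],1),pt(c,b[0],z)[:2],"corners",[tuple(np.round(pt(c,p,z)[:2],4)) for p in cv2.boxPoints(b)])
show("mat",c,.003,(100,150,60),(120,255,255),roi=(440,250,520,340))
show("bluebin",c,.065,(100,120,40),(125,255,255),roi=(260,170,340,240),amin=100)
show("orangebin",c,.065,(5,150,60),(20,255,255),roi=(225,271,300,330),amin=100)
show("greenbin",c,.065,(45,100,30),(80,255,255),roi=(200,200,265,270),amin=100)
show("dash",c,.104,(3,120,80),(22,255,255),roi=(262,255,285,273),amin=3)
show("grip",c,.079,(5,40,120),(25,200,255),roi=(460,270,520,325),amin=20)
show("caps",c,.095,(0,150,100),(20,255,255),roi=(335,220,430,265))
show("plate",c,.096,(0,0,120),(179,60,255),roi=(325,210,440,275),amin=300)
show("beaker",c,.0,(0,0,60),(179,80,255),roi=(410,320,470,370),amin=60)
a=cv2.resize(c["color"][180:330,200:360],(640,600),interpolation=3)[:, :,::-1]
a=cv2.resize(c["color"][180:340,205:435],None,fx=3.4,fy=3.4,interpolation=3)[:,:,::-1]
cv2.imwrite("pics/crop1.png",a)
b=s["color"][330:440,120:230]; b=cv2.resize(b,None,fx=3.5,fy=3.5,interpolation=3); b2=cv2.resize(c["color"][250:360,410:520],None,fx=3.5,fy=3.5,interpolation=3)
cv2.imwrite("pics/crop2.png",np.hstack([b,b2])[:,:,::-1])
E
```

```text
mat 2878.0 [479.4 295.8] [ 0.4802 -0.376 ] corners [(np.float64(0.414), np.float64(-0.3006)), (np.float64(0.5658), np.float64(-0.3309)), (np.float64(0.5476), np.float64(-0.4527)), (np.float64(0.3972), np.float64(-0.4195))]
bluebin 1891.0 [295.5 206.5] [0.6183 0.1025] corners [(np.float64(0.5801), np.float64(0.1704)), (np.float64(0.6789), np.float64(0.1564)), (np.float64(0.6569), np.float64(0.034)), (np.float64(0.5591), np.float64(0.0499))]
orangebin 1955.5 [262.6 297.7] [0.3895 0.1429] corners [(np.float64(0.3557), np.float64(0.2112)), (np.float64(0.4452), np.float64(0.1981)), (np.float64(0.4237), np.float64(0.074)), (np.float64(0.3351), np.float64(0.089))]
greenbin 1980.0 [233.8 236.1] [0.5233 0.2366] corners [(np.float64(0.4718), np.float64(0.2946)), (np.float64(0.5954), np.float64(0.276)), (np.float64(0.5755), np.float64(0.1777)), (np.float64(0.453), np.float64(0.1983))]
dash 39.5 [272.7 263.4] [0.4676 0.1298] corners [(np.float64(0.457), np.float64(0.1377)), (np.float64(0.4805), np.float64(0.1333)), (np.float64(0.4781), np.float64(0.1219)), (np.float64(0.4547), np.float64(0.1264)
[... 867 characters left out ...]
88), np.float64(-0.1017))]
caps 136.0 [351.5 234.5] [ 0.5643 -0.0397] corners [(np.float64(0.5773), np.float64(-0.0225)), (np.float64(0.5821), np.float64(-0.0526)), (np.float64(0.5514), np.float64(-0.0568)), (np.float64(0.5467), np.float64(-0.0268))]
plate 3205.5 [376.5 242. ] [ 0.5555 -0.0996] corners [(np.float64(0.6128), np.float64(0.0302)), (np.float64(0.6505), np.float64(-0.2099)), (np.float64(0.4997), np.float64(-0.2258)), (np.float64(0.4631), np.float64(0.0078))]
beaker 791.0 [438.3 344.8] [ 0.3481 -0.2887] corners [(np.float64(0.3425), np.float64(-0.2341)), (np.float64(0.4013), np.float64(-0.2803)), (np.float64(0.3537), np.float64(-0.3431)), (np.float64(0.2958), np.float64(-0.2969))]
```

View pics/crop1.png

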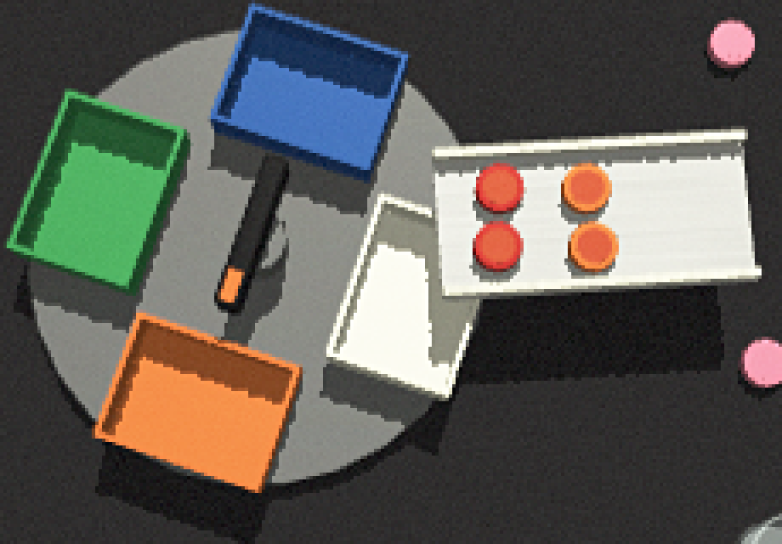

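View pics/crop2.png

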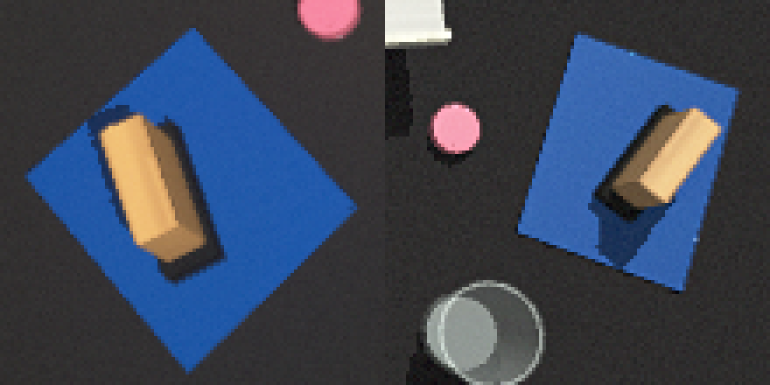

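The crops confirm the four plate caps with their dash-marked knob, and the wooden grip on the mat near crop (668,158). The knob's top ends are at crop (275,155) and (228,308), and the rail outer corners are at (433,148), (443,295), (745,130) and (760,273).

```bash
python3 - <<'E'
from h import *
np.set_printoptions(precision=4,suppress=True)
c=vision.camera("top")
f=lambda u,v,z: pt(c,(205+u/3.4,180+v/3.4),z)[:2]
print("cam",ray(c,(0,0))[0])
A,B,C,D=f(433,148,.096),f(443,295,.096),f(745,131,.096),f(760,275,.096)
print("rail corners",A,B,C,D,np.linalg.norm(A-B),np.linalg.norm(C-D))
lip=(A+B)/2; far=(C+D)/2; d=lip-far; L=np.linalg.norm(d); d/=L; print("lip",lip,"far",far,L,"dir",d,np.degrees(np.arctan2(d[1],d[0])),"axis pred",lip+.128*d)
k1,k2=f(275,155,.104),f(228,308,.104); print("knob",k1,k2,(k1+k2)/2,np.linalg.norm(k1-k2)); 
o=np.array([.3895,.1429]);b=np.array([.6183,.1025]);v=o-b
for n,w in(("knob",k2-k1),("bins",v)): print(n,np.degrees(np.arctan2(w[1],w[0])))
g=[(410+(u-385)/3.5,250+v/3.5) for u,v in((690,110),(720,130),(668,206),(637,187))]; print("grip top",[pt(c,p,.079)[:2] for p in g], pt(c,np.mean(g,0),.079))
s=vision.camera("scene")
# scene checks
print("knob in scene",px(s,[*((k1+k2)/2),.104]),px(s,[*k1,.104]),px(s,[*k2,.104]))
E
```

```text
cam [0.32   0.0204 1.2452]
rail corners [0.5832 0.0083] [ 0.4833 -0.0132] [ 0.6285 -0.2031] [ 0.5301 -0.2238] 0.10219034522116589 0.10056206361482803
lip [ 0.5332 -0.0024] far [ 0.5793 -0.2135] 0.21601648543929608 dir [-0.2133  0.977 ] 102.31774023066616 axis pred [0.5059 0.1226]
knob [0.5597 0.1146] [0.4511 0.1284] [0.5054 0.1215] 0.10946097853667307
knob 172.7525396116768
bins 169.9863060488306
grip top [array([ 0.51  , -0.3897]), array([ 0.4998, -0.4103]), array([ 0.4448, -0.3802]), array([ 0.454 , -0.3592])] [ 0.477  -0.3848  0.079 ]
knob in scene [319.0364 184.9608] [338.407  198.4328] [300.2598 171.9046]
```

Call:
drive_tool(
  series=[
    [[4.5,3.8,0],-2.3],
    [[4.5,3.8,0],-2.3],
    [[4.5,3.8,0],-2.3],
    [[4.5,3.8,0],-2.3],
    [[4.5,3.8,0],-2.3],
    [[4.4,3.7,0],-2.3],
    [[2,5.6,0],-2.3],
    [[2,5.6,0],-2.3],
    [[2,5.6,0],-2.3],
    [[2,5.6,0],-2.3],
  ],
  hand=0,
)

```text
time: 1.55
ee_pos: [0.5003, -0.1538, 0.2308]
eef_rot: [0.997, -0.079, 0.0, 0.0]
ft_force: [-0.2, -0.2, -0.3]
width: 0.0872
grip_force: 0.0
```

Call:
drive_tool(
  series=[
    [[2,5.6,0],0],
    [[-0.4,5.5,0],0],
    [[-0.4,5.6,0],0],
    [[-0.4,5.6,0],0],
    [[-0.3,5.5,-1],0],
    [[0,0,-2],0],
    [[0,0,-2],0],
    [[0,0,-2],0],
    [[0,0,-1],0],
    [[0,0,0],0],
  ],
)

```text
time: 2.8
ee_pos: [0.5046, 0.1224, 0.1503]
eef_rot: [0.997, -0.079, -0.0, 0.0]
ft_force: [-0.3, 0.2, 0.6]
width: 0.087
grip_force: 0.0
```

```bash
cat >> h.py <<'E'
from scipy.spatial.transform import Rotation as Ro
def st():
    s=r.read_state(); m=Ro.from_quat(s["eef_rot"]).as_matrix()
    print("t",s["time"],"p",np.round(s["ee_pos"],4),"yaxis deg",round(np.degrees(np.arctan2(m[1,1],m[0,1])),1),"zax",np.round(m[:,2],3),"F",np.round(s["ft_force"],1),"w",round(s["width"],4),"g",round(s["grip_force"],1),"j7",round(s["joint_positions"][6],2)); return s
E
python3 - <<'E'
from h import *
st()
a=vision.camera("top")["color"][150:340,190:350];b=vision.camera("scene")["color"][120:280,230:410]
cv2.imwrite("pics/k1.png",np.hstack([cv2.resize(a,None,fx=2.4,fy=2.4,interpolation=3)[:456],cv2.resize(b,(400,456),interpolation=3)])[:,:,::-1])
E
```

```text
t 2.8 p [0.5046 0.1224 0.1503] yaxis deg -99.0 zax [-0.001 -0.    -1.   ] F [-0.3  0.2  0.6] w 0.087 g 0.0 j7 -2.17
```

View pics/k1.png

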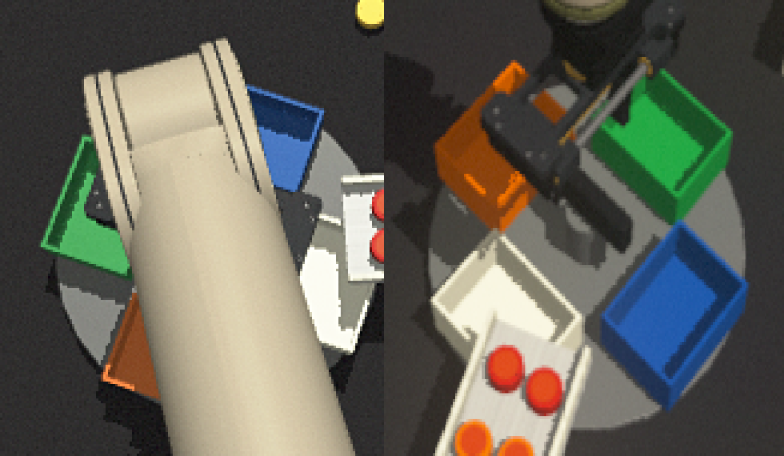

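The gripper is above the knob: in the scene half, the bar runs under the palm from about (560,110) to (630,240), with the jaws across it. Next I descend and grip.

Call:
drive_tool(
  series=[
    [[0,0,-1.7],0],
    [[0,0,-1.7],0],
    [[0,0,-1.7],0],
    [[0,0,-1.2],0],
    [[0,0,-0.5],0],
    [[0,0,0],0],
    [[0,0,0],0],
    [[0,0,0],0],
    [[0,0,0],0],
    [[0,0,0],0],
  ],
)

```text
time: 4.15
ee_pos: [0.5049, 0.1225, 0.0827]
eef_rot: [0.997, -0.079, 0.0, 0.0]
ft_force: [0.0, -0.3, -0.4]
width: 0.0871
grip_force: 0.0
```

Call:
drive_tool(
  series=[
    [[0,0,0],0],
    [[0,0,0],0],
    [[0,0,0],0],
    [[0,0,0],0],
    [[0,0,0],0],
    [[0,0,0],0],
    [[0,0,0],0],
    [[0,0,0],0],
    [[0,0,0],0],
    [[0,0,0],0],
  ],
  hand=1,
  newtons=35,
)

```text
time: 5.4
ee_pos: [0.5051, 0.1237, 0.0826]
eef_rot: [0.997, -0.078, 0.0, -0.001]
ft_force: [1.8, 4.8, -4.3]
width: 0.0177
grip_force: 35.0
```

```bash
python3 -c "
from h import *
st()"
```

```text
t 5.4 p [0.5051 0.1237 0.0826] yaxis deg -99.0 zax [ 0.001  0.002 -1.   ] F [ 1.8  4.8 -4.3] w 0.0177 g 35.0 j7 -2.22
```

Call:
drive_tool(
  series=[
    [[0,0.1,0],4],
    [[0,0.1,0],8],
    [[0,0,0],8],
    [[0,0,0],8],
    [[0,0,0],8],
    [[0,0,0],8],
    [[0,0,0],8],
    [[0,0,0],8],
    [[0,0,0],8],
    [[0,0,0],4],
  ],
)

```text
time: 6.65
ee_pos: [0.5059, 0.1221, 0.0826]
eef_rot: [0.853, 0.523, -0.0, 0.001]
ft_force: [4.4, -6.8, -2.2]
width: 0.0178
grip_force: 35.0
```

Call:
drive_tool(
  series=[
    [[0,0,0],8],
    [[0,0,0],8],
    [[0,0,0],8],
    [[0,0,0],8],
    [[0,0,0],5],
    [[0,0,0],2.3],
    [[0,0,0],0],
    [[0,0,0],0],
    [[0,0,0],0],
    [[0,0,0],0],
  ],
)

```text
time: 7.9
ee_pos: [0.507, 0.122, 0.0826]
eef_rot: [0.629, 0.778, 0.0, 0.002]
ft_force: [9.7, -6.5, -6.1]
width: 0.0177
grip_force: 35.0
```

```bash
python3 - <<'E'
from h import *
st()
b=vision.camera("scene");cv2.imwrite("pics/k2.png",cv2.resize(b["color"][120:300,220:420],None,fx=3,fy=3,interpolation=3)[:,:,::-1])
E
```

```text
t 7.9 p [0.507  0.122  0.0826] yaxis deg 12.1 zax [ 0.003 -0.002 -1.   ] F [ 9.7 -6.5 -6.1] w 0.0177 g 35.0 j7 -0.4
```

View pics/k2.png

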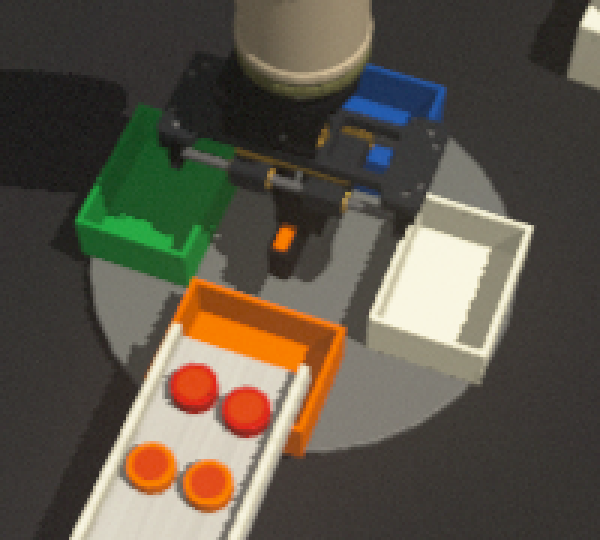

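The scene picture shows the orange bin under the lip, with rim corners near (195,285) and (340,330), and the orange dash pointing at the plate. I'll release, move over the scraper and measure both things from there.

Call:
drive_tool(
  series=[
    [[0,0,0],0],
    [[0,0,0],0],
    [[0,0,0],0],
    [[0,0,0],0],
    [[0,0,0],0],
    [[0,0,1],0],
    [[0,0,3],0],
    [[0,0,4],0],
    [[0,0,4],0],
    [[0,-2,2],0],
  ],
  hand=0,
)

```text
time: 9.2
ee_pos: [0.5053, 0.1063, 0.2255]
eef_rot: [0.626, 0.78, 0.001, 0.001]
ft_force: [0.5, -1.0, -0.2]
width: 0.0869
grip_force: 0.0
```

Call:
drive_tool(
  series=[
    [[0,-5,0],5],
    [[0,-5,0],5],
    [[0,-5,0],5],
    [[0,-5,0],5],
    [[0,-5,0],5],
    [[0,-5,0],5],
    [[0,-5,0],5],
    [[-0.5,-5,0],5],
    [[-1,-5,0],5],
    [[-1.3,-4,0],3.4],
  ],
)

```text
time: 10.45
ee_pos: [0.4763, -0.3876, 0.2231]
eef_rot: [0.252, 0.968, 0.0, 0.0]
ft_force: [-0.7, 0.8, -0.0]
width: 0.0871
grip_force: 0.0
```

```bash
python3 - <<'E'
from h import *
np.set_printoptions(precision=4,suppress=True)
st()
c=vision.camera("top"); s=vision.camera("scene")
for n,c_ in(("top",c),("scene",s)):
  K={}
  for k,lo,hi in(("blue",(100,120,40),(125,255,255)),("green",(45,100,30),(80,255,255))):
    for A,b,q in blobs(c_,lo,hi,300,roi=(190,150,390,340) if n=="top" else (220,130,420,290)):
        print(n,k,A,[pt(c_,p,.065)[:2] for p in cv2.boxPoints(b)])
  for A,b,q in blobs(c_,(3,120,80),(22,255,255),5,roi=(200,170,330,290) if n=="top" else (280,170,345,215)): print("dash",n,A,pt(c_,b[0],.104)[:2])
a=cv2.resize(c["color"][180:340,205:435],None,fx=3.4,fy=3.4,interpolation=3)[:,:,::-1]
cv2.imwrite("pics/k3.png",a)
E
```

```text
t 10.45 p [ 0.4763 -0.3876  0.2231] yaxis deg 60.8 zax [ 0.001  0.    -1.   ] F [-0.7  0.8 -0. ] w 0.0871 g 0.0 j7 1.44
top blue 1975.0 [array([0.5319, 0.2973]), array([0.5495, 0.2025]), array([0.4262, 0.1765]), array([0.4091, 0.2692])]
top green 1938.5 [array([0.4225, 0.1691]), array([0.4474, 0.0493]), array([0.3579, 0.0305]), array([0.3335, 0.1483])]
dash top 39.5 [0.5144 0.0845]
dash top 958.5 [0.5159 0.0299]
scene blue 1924.0 [array([0.444 , 0.1572]), array([0.4042, 0.2734]), array([0.5374, 0.2982]), array([0.57 , 0.183])]
scene green 2184.5 [array([0.3653, 0.0133]), array([0.3281, 0.1651]), array([0.4382, 0.1676]), array([0.4678, 0.019 ])]
dash scene 7.5 [0.4869 0.0242]
dash scene 46.5 [0.5164 0.0854]
```

View pics/k3.png

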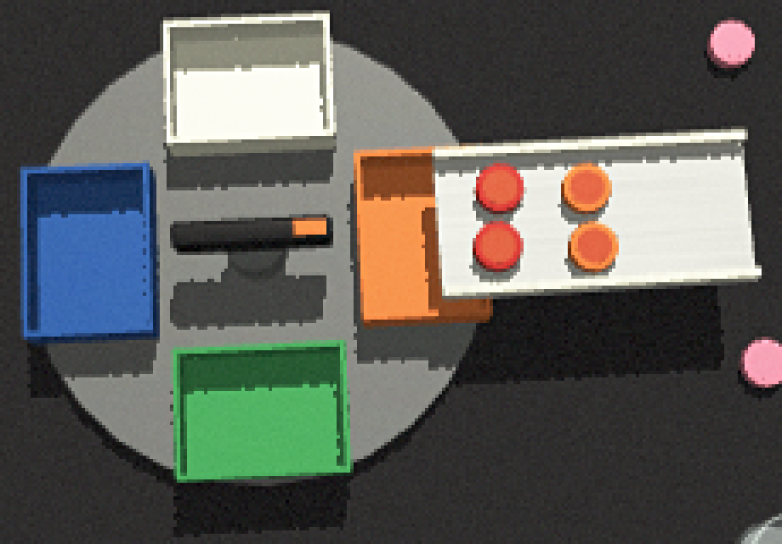

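The turntable is set: the bins point at −78.2° and the plate at −77.7°. The orange bin is at crop (360–490,150–320), square under the lip. Next I cross-check the scraper with the scene view, whose grip-top corners in crop2 are (103,123), (138,114), (172,225) and (135,243).

```bash
python3 - <<'E'
from h import *
np.set_printoptions(precision=4,suppress=True)
s=vision.camera("scene")
P=[pt(s,(120+u/3.5,330+v/3.5),.079)[:2] for u,v in((103,123),(138,114),(172,225),(135,243))]
print(P,np.mean(P,0)); 
for a,b in((3,0),(2,1)): d=P[b]-P[a]; print(np.linalg.norm(d),np.degrees(np.arctan2(d[1],d[0])))
for A,b,q in blobs(s,(100,150,60),(120,255,255),500,roi=(110,320,240,450)): print("mat",pt(s,b[0],.003),[pt(s,p,.003)[:2] for p in cv2.boxPoints(b)])
E
```

```text
[array([ 0.4488, -0.3728]), array([ 0.4612, -0.3592]), array([ 0.5142, -0.3928]), array([ 0.5041, -0.4098])] [ 0.4821 -0.3837]
0.06660061568878836 146.22177360841596
0.06275509689430614 147.6182069947416
mat [ 0.4851 -0.3778  0.003 ] [array([ 0.3968, -0.424 ]), array([ 0.4203, -0.3003]), array([ 0.5728, -0.3319]), array([ 0.544 , -0.4482])]
```

Call:
drive_tool(
  series=[
    [[0.3,0.3,-3],-2],
    [[0,0,-4],0],
    [[0,0,-4],0],
    [[0,0,-3],0],
    [[0,0,-2],0],
    [[0,0,-1.2],0],
    [[0,0,-0.7],0],
    [[0,0,0],0],
    [[0,0,0],0],
    [[0,0,0],0],
  ],
)

```text
time: 11.85
ee_pos: [0.4801, -0.3828, 0.0442]
eef_rot: [0.27, 0.963, -0.0, 0.0]
ft_force: [-0.2, 0.4, -0.7]
width: 0.0869
grip_force: 0.0
```

Call:
drive_tool(
  series=[
    [[0,0,0],0],
    [[0,0,0],0],
    [[0,0,0],0],
    [[0,0,0],0],
    [[0,0,0],0],
    [[0,0,0],0],
    [[0,0,0],0],
    [[0,0,0],0],
    [[0,0,0],0],
    [[0,0,0],0],
  ],
  hand=1,
  newtons=30,
)

```text
time: 13.1
ee_pos: [0.4798, -0.3828, 0.0436]
eef_rot: [0.27, 0.963, -0.0, 0.0]
ft_force: [-1.6, -1.6, 0.8]
width: 0.024
grip_force: 30.0
```

```bash
python3 - <<'E'
from h import *
st()
E
```

```text
t 13.1 p [ 0.4798 -0.3828  0.0436] yaxis deg 58.7 zax [-0. -0. -1.] F [-1.6 -1.6  0.8] w 0.024 g 30.0 j7 1.3
```

Call:
drive_tool(
  series=[
    [[0,0,1],0],
    [[0,0,3],0],
    [[0,0,4],0],
    [[0,0,4],0],
    [[1,3,2],6],
    [[1.6,4.2,0],8],
    [[1.6,4.2,0],8],
    [[1.6,4.2,0],8],
    [[1.6,4.2,0],8],
    [[1.2,3.4,0],5.6],
  ],
)

```text
time: 14.35
ee_pos: [0.5662, -0.148, 0.1841]
eef_rot: [-0.11, 0.994, 0.0, 0.0]
ft_force: [2.0, 0.4, -2.6]
width: 0.0241
grip_force: 30.0
```

Call:
drive_tool(
  series=[
    [[0,0,-1.5],0],
    [[0,0,-1.5],0],
    [[0,0,-1],0],
    [[0,0,0],0],
    [[0,0,0],0],
    [[0,0,0],0],
    [[0,0,0],0],
    [[0,0,0],0],
    [[0,0,0],0],
    [[0,0,0],0],
  ],
)

```text
time: 15.6
ee_pos: [0.5659, -0.1505, 0.1436]
eef_rot: [-0.107, 0.994, 0.0, -0.0]
ft_force: [0.0, -0.6, -3.0]
width: 0.0238
grip_force: 30.0
```

```bash
python3 - <<'E'
from h import *
st()
a=vision.camera("top")["color"][190:290,320:450];b=vision.camera("scene")["color"][220:350,215:345]
cv2.imwrite("pics/w1.png",np.hstack([cv2.resize(a,(400,308),interpolation=3),cv2.resize(b,(400,400),interpolation=3)[:308]])[:,:,::-1])
cv2.imwrite("pics/w1b.png",cv2.resize(b,(600,600),interpolation=3)[:,:,::-1])
E
```

```text
t 15.6 p [ 0.5659 -0.1505  0.1436] yaxis deg 102.3 zax [-0.  0. -1.] F [ 0.  -0.6 -3. ] w 0.0238 g 30.0 j7 1.64
```

View pics/w1b.png

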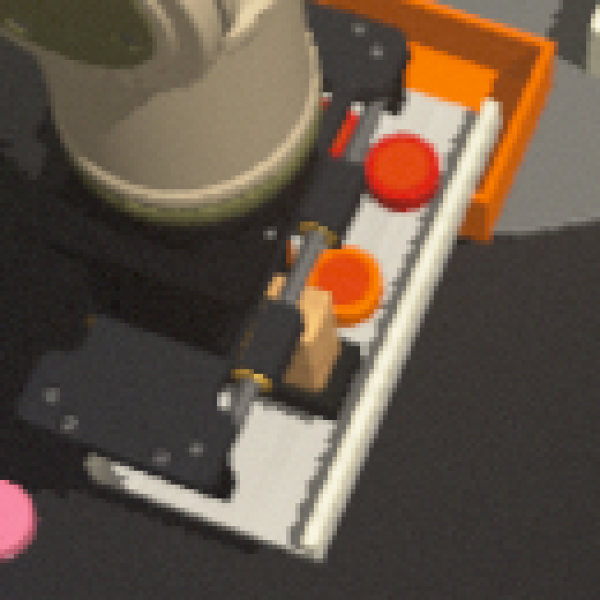

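In this view the scraper hangs mid-channel behind the orange caps. The wood end face has its bottom corners near (285,380) and (325,390), and the foot's end corner is near (335,418). I'll check its lateral centring from the wood's end edge.

```bash
python3 - <<'E'
from h import *
np.set_printoptions(precision=1,suppress=True)
s=vision.camera("scene")
lip=np.array([.5332,-.0024]);d=np.array([-.2133,.977]);e=np.array([d[1],-d[0]])
S=lambda P:np.array([(P[:2]-lip)@e,(P[:2]-lip)@d])*1000
F=lambda u,v,z:S(pt(s,(215+u/4.615,220+v/4.615),z))
print("tcp",S(np.array([.5659,-.1505])))
print("wood bottom corners",F(285,380,.121),F(325,390,.121),"wood top right",F(335,292,.179),F(303,290,.179))
print("foot corner bottom",F(335,418,.103),"front",F(358,372,.103))
print("foot top corners", F(362,345,.121),F(340,403,.121))
print("scene view rail outer far/lip corner",F(325,556,.080),F(497,100,.096),F(480,98,.096),F(322,545,.096),F(302,542,.096))
for A,b,q in blobs(s,(5,60,60),(25,200,255),10,roi=(270,278,290,308)):
    q=q[:,0]; print(A,q[np.argmax(q[:,1])],q[np.argmax(q[:,0])],q[np.argmin(q[:,0])],b)
# predicted px in crop for wood corner
for x,y,z in((33,-12,.121),(33,12,.121),(33,12,.179),(33,-12,.179),(40,-15,.103),(40,15,.103),(40,-15,.121)):
    P=np.array([.5659,-.1505])+e*x/1000+d*y/1000; print(x,y,z,(px(s,[*P,z])-[215,220])*4.615)
E
```

```text
tcp [   0.4 -151.7]
wood bottom corners [  21.5 -161.8] [  38.5 -160.1] wood top right [  38.4 -139.8] [  26.5 -143.4]
foot corner bottom [  43.4 -164.4] front [  44.9 -142.4]
foot top corners [  45.4 -136.8] [  46.3 -163.2]
scene view rail outer far/lip corner [  57.7 -214. ] [53.9  1.6] [46.4 -0.1] [  57.5 -214. ] [  49.4 -215.7]
15.0 [271 286] [276 282] [271 285] ((273.9000244140625, 282.70001220703125), (3.130495071411133, 8.497057914733887), 26.56505012512207)
181.0 [283 305] [289 295] [276 301] ((283.6773681640625, 291.72076416015625), (11.67160701751709, 26.353261947631836), 10.619654655456543)
33 -12 0.121 [310.  393.6]
33 12 0.121 [332.3 341.7]
33 12 0.179 [323.1 287.4]
33 -12 0.179 [299.3 341.8]
40 -15 0.103 [326.  420.5]
40 15 0.103 [353.1 356.4]
40 -15 0.121 [323.1 405.8]
```

Call:
drive_tool(
  series=[
    [[-0.2,0,0],0],
    [[0,0,-0.5],0],
    [[0,0,-0.5],0],
    [[0,0,-0.4],0],
    [[0,0,-0.3],0],
    [[0,0,-0.2],0],
    [[0,0,0],0],
    [[0,0,0],0],
    [[0,0,0],0],
    [[0,0,0],0],
  ],
)

```text
time: 17.0
ee_pos: [0.5639, -0.1506, 0.1247]
eef_rot: [-0.107, 0.994, 0.0, 0.0]
ft_force: [0.2, 0.3, -3.1]
width: 0.0239
grip_force: 30.0
```

Call:
drive_tool(
  series=[
    [[0,0,-0.1],0],
    [[0,0,0],0],
    [[0,0,-0.1],0],
    [[0,0,0],0],
    [[0,0,-0.05],0],
    [[0,0,0],0],
    [[0,0,-0.05],0],
    [[0,0,0],0],
    [[0,0,0],0],
    [[0,0,0],0],
  ],
)

```text
time: 18.25
ee_pos: [0.5639, -0.1505, 0.1216]
eef_rot: [-0.107, 0.994, 0.0, 0.0]
ft_force: [-1.1, -0.2, -2.3]
width: 0.0241
grip_force: 30.0
```

Call:
drive_tool(
  series=[
    [[0,0,-0.05],0],
    [[0,0,0],0],
    [[0,0,-0.05],0],
    [[0,0,0],0],
    [[0,0,0],0],
    [[0,0,0],0],
    [[0,0,0],0],
    [[0,0,0],0],
    [[0,0,0],0],
    [[0,0,0],0],
  ],
)

```text
time: 19.5
ee_pos: [0.5639, -0.1505, 0.1206]
eef_rot: [-0.107, 0.994, 0.0, 0.0]
ft_force: [-0.3, -0.6, -1.1]
width: 0.0237
grip_force: 30.0
```

Call:
drive_tool(
  series=[
    [[0,0,-0.05],0],
    [[0,0,0],0],
    [[0,0,0],0],
    [[0,0,0],0],
    [[0,0,-0.05],0],
    [[0,0,0],0],
    [[0,0,0],0],
    [[0,0,0],0],
    [[0,0,0],0],
    [[0,0,0],0],
  ],
)

```text
time: 20.75
ee_pos: [0.5639, -0.1505, 0.1206]
eef_rot: [-0.107, 0.994, -0.0, -0.0]
ft_force: [-5.6, 0.8, 10.7]
width: 0.0237
grip_force: 30.0
```

Call:
drive_tool(
  series=[
    [[0,0,-0.0],0],
    [[-0.09,0.4,0.03],0],
    [[-0.17,0.78,0],0],
    [[-0.17,0.78,0],0],
    [[-0.17,0.78,0],0],
    [[-0.17,0.78,0],0],
    [[-0.17,0.78,0],0],
    [[-0.17,0.78,0],0],
    [[-0.17,0.78,0],0],
    [[-0.09,0.4,0],0],
  ],
)

```text
time: 22.0
ee_pos: [0.5509, -0.0881, 0.1206]
eef_rot: [-0.107, 0.994, -0.001, 0.001]
ft_force: [0.7, -4.2, 6.4]
width: 0.024
grip_force: 30.0
```

```bash
python3 -c "
from h import *
st()"
```

```text
t 22.0 p [ 0.5509 -0.0881  0.1206] yaxis deg 102.3 zax [ 0.002 -0.001 -1.   ] F [ 0.7 -4.2  6.4] w 0.024 g 30.0 j7 1.53
```

Call:
drive_tool(
  series=[
    [[-0.15,0.68,0],0],
    [[-0.15,0.68,0],0],
    [[-0.15,0.68,0],0],
    [[-0.15,0.68,0],0],
    [[-0.15,0.68,0],0],
    [[-0.15,0.68,0],0],
    [[-0.15,0.68,0],0],
    [[-0.15,0.68,0],0],
    [[-0.15,0.68,0],0],
    [[-0.15,0.68,0],0],
  ],
)

```text
time: 23.25
ee_pos: [0.536, -0.0204, 0.1206]
eef_rot: [-0.107, 0.994, -0.001, 0.001]
ft_force: [2.1, -4.8, 6.1]
width: 0.0235
grip_force: 30.0
```

Call:
drive_tool(
  series=[
    [[-0.15,0.68,0],0],
    [[-0.15,0.68,0],0],
    [[0,0,0],0],
    [[0,0,0],0],
    [[0,0,0],0],
    [[0,0,0],0],
    [[0,0,0],0],
    [[0,0,0],0],
    [[0,0,0],0],
    [[0,0,0],0],
  ],
)

```text
time: 24.5
ee_pos: [0.5326, -0.0056, 0.1206]
eef_rot: [-0.107, 0.994, 0.0, 0.001]
ft_force: [-0.1, -0.1, 7.0]
width: 0.0236
grip_force: 30.0
```

```bash
python3 - <<'E'
from h import *
st()
b=vision.camera("scene")["color"][190:320,225:355]; a=vision.camera("top")["color"][200:300,280:380]
cv2.imwrite("pics/w2.png",np.hstack([cv2.resize(a,(400,400),interpolation=3),cv2.resize(b,(400,400),interpolation=3)])[:,:,::-1])
E
```

```text
t 24.5 p [ 0.5326 -0.0056  0.1206] yaxis deg 102.3 zax [ 0.001  0.    -1.   ] F [-0.1 -0.1  7. ] w 0.0236 g 30.0 j7 1.39
```

View pics/w2.png

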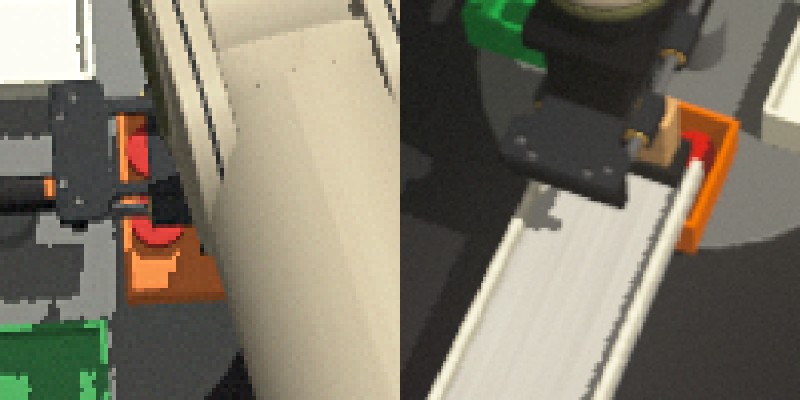

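The right half shows the plate empty behind the scraper. Red caps are visible in the orange bin at (150,150)/(160,228) in the left half and (695,150) in the right. I'll lift, head back to the mat and look into the bin on the way.

Call:
drive_tool(
  series=[
    [[0,0,1],0],
    [[0,0,2.5],0],
    [[0,0,2.5],0],
    [[-0.5,-4.4,0],-5],
    [[-0.5,-4.4,0],-5],
    [[-0.5,-4.4,0],-5],
    [[-0.5,-4.4,0],-5],
    [[-0.5,-4.4,0],-5],
    [[-0.5,-4.4,0],-5],
    [[-0.5,-4.4,0],-5],
  ],
)

```text
time: 25.85
ee_pos: [0.4968, -0.3152, 0.18]
eef_rot: [0.198, 0.98, 0.0, -0.0]
ft_force: [0.0, 0.7, -2.4]
width: 0.0237
grip_force: 30.0
```

Call:
drive_tool(
  series=[
    [[-0.9,-3.5,0],-5],
    [[-0.9,-3.4,0],-3.6],
    [[0,0,0],0],
    [[0,0,0],0],
    [[0,0,0],0],
    [[0,0,0],0],
    [[0,0,0],0],
    [[0,0,0],0],
    [[0,0,0],0],
    [[0,0,0],0],
  ],
)

```text
time: 27.1
ee_pos: [0.4792, -0.3833, 0.1799]
eef_rot: [0.27, 0.963, 0.0, -0.0]
ft_force: [-0.1, 0.5, -2.4]
width: 0.0238
grip_force: 30.0
```

```bash
python3 - <<'E'
from h import *
st()
c=vision.camera("top");s=vision.camera("scene")
b=s["color"][180:340,215:345]; a=c["color"][205:285,300:440]
cv2.imwrite("pics/w3.png",np.hstack([cv2.resize(a,(480,400),interpolation=3),cv2.resize(b,(320,400),interpolation=3)])[:,:,::-1])
E
```

```text
t 27.1 p [ 0.4792 -0.3833  0.1799] yaxis deg 58.7 zax [ 0.  0. -1.] F [-0.1  0.5 -2.4] w 0.0238 g 30.0 j7 1.38
```

View pics/w3.png

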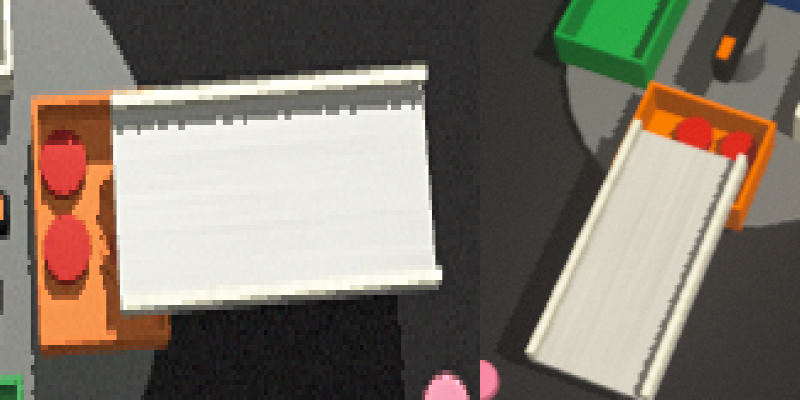

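The plate is empty and the orange bin is still square, with red caps inside at (63,163) and (67,250). The orange caps must be under the lip's overhang, and I'll check by mask that none lie elsewhere. Next I set the scraper down.

Call:
drive_tool(
  series=[
    [[0.05,0,-3],0],
    [[0,0,-3],0],
    [[0,0,-3],0],
    [[0,0,-2],0],
    [[0,0,-1.3],0],
    [[0,0,-0.7],0],
    [[0,0,-0.4],0],
    [[0,0,-0.1],0],
    [[0,0,-0.1],0],
    [[0,0,0],0],
  ],
)

```text
time: 28.45
ee_pos: [0.4798, -0.3834, 0.0441]
eef_rot: [0.27, 0.963, -0.0, 0.0]
ft_force: [-0.6, 0.3, -2.5]
width: 0.0241
grip_force: 30.0
```

Call:
drive_tool(
  series=[
    [[0,0,-0.05],0],
    [[0,0,0],0],
    [[0,0,0],0],
    [[0,0,0],0],
    [[0,0,0],0],
    [[0,0,0],0],
    [[0,0,0],0],
    [[0,0,0],0],
    [[0,0,0],0],
    [[0,0,0],0],
  ],
)

```text
time: 29.7
ee_pos: [0.4798, -0.3834, 0.0436]
eef_rot: [0.27, 0.963, -0.0, 0.0]
ft_force: [-1.6, 0.2, 5.6]
width: 0.0241
grip_force: 30.0
```

In contact with the mat; I release and go straight up.

Call:
drive_tool(
  series=[
    [[0,0,0],0],
    [[0,0,0],0],
    [[0,0,0],0],
    [[0,0,0],0],
    [[0,0,0],0],
    [[0,0,0],0],
    [[0,0,0],0],
    [[0,0,1],0],
    [[0,0,2],0],
    [[0,0,3],0],
  ],
  hand=0,
)

```text
time: 30.95
ee_pos: [0.4796, -0.3832, 0.1049]
eef_rot: [0.27, 0.963, 0.0, -0.0]
ft_force: [0.7, -0.6, 1.0]
width: 0.0867
grip_force: 0.0
```

Call:
drive_tool(
  series=[
    [[0,0,5],0],
    [[0,0,5],0],
    [[-2,-4,3],0],
    [[-3,-5,0],0],
    [[-3,-5,0],0],
    [[-3,-5,0],0],
    [[-3,-4,0],0],
    [[0,0,0],0],
    [[0,0,0],0],
    [[0,0,0],0],
  ],
)

```text
time: 32.2
ee_pos: [0.3412, -0.6121, 0.2344]
eef_rot: [0.269, 0.963, -0.0, 0.0]
ft_force: [0.3, -0.2, 0.1]
width: 0.0869
grip_force: 0.0
```

```bash
python3 - <<'E'
from h import *
np.set_printoptions(precision=3,suppress=True)
st()
for n in("top","scene"):
  c=vision.camera(n)
  for k,lo,hi in(("orange/red",(0,170,90),(20,255,255)),("wood",(5,40,120),(25,170,255)),("mat/blue",(100,120,60),(122,255,255)),("amber",(5,120,40),(20,255,140))):
    for A,b,q in blobs(c,lo,hi,40): print(n,k,A,np.round(b[0]),np.round(b[1]),np.round(b[2]),pt(c,b[0],.079 if k=="wood" else .02)[:2])
E
```

```text
t 32.2 p [ 0.341 -0.612  0.234] yaxis deg 58.8 zax [ 0.001 -0.    -1.   ] F [ 0.3 -0.2  0.1] w 0.0869 g 0.0 j7 1.79
top orange/red 1156.0 [329. 249.] [51. 38.] 87.0 [0.535 0.006]
top orange/red 131.0 [154. 180.] [13. 13.] 90.0 [0.644 0.474]
top orange/red 120.5 [131. 179.] [13. 12.] 45.0 [0.637 0.53 ]
top orange/red 142.5 [110. 179.] [14. 13.] 45.0 [0.629 0.585]
top wood 4760.0 [300. 455.] [102.  61.] 8.0 [0.069 0.002]
top wood 356.5 [490. 293.] [15. 30.] 37.0 [ 0.48  -0.377]
top wood 248.5 [ 20. 148.] [ 8. 41.] 88.0 [0.657 0.79 ]
top wood 89.5 [  6. 136.] [18.  8.] 27.0 [0.681 0.832]
top wood 252.5 [ 22. 101.] [45.  7.] 4.0 [0.776 0.819]
top mat/blue 2915.0 [479. 296.] [51. 62.] 17.0 [ 0.478 -0.371]
top mat/blue 1969.0 [231. 254.] [52. 40.] 89.0 [0.485 0.244]
top amber 184.5 [335. 264.] [32. 40.] 27.0 [ 0.5   -0.014]
top amber 128.0 [322. 231.] [10. 21.] 90.0 [0.577 0.032]
top amber 521.0 [467. 186.] [28. 28.] 45.0 [ 0.751 -0.317]
scene orange/red 721.0 [300. 419.] [34. 41.] 41.0 [ 0.731 -0.296]
scene orange/red 1110.0 [302. 240.] [57. 45.] 22.0 [0.523 0.022]
scene orange/red 41.0 [
[... 962 characters left out ...]
1.] [113.  21.] 23.0 [0.751 0.69 ]
scene wood 764.0 [580.  33.] [37. 56.] 28.0 [0.835 0.968]
scene wood 2044.0 [543.  42.] [91. 69.] 23.0 [0.761 0.875]
scene wood 42176.5 [593. 272.] [182. 525.] 23.0 [1.09  0.259]
scene wood 240.0 [496.  21.] [20. 72.] 51.0 [0.616 0.883]
scene wood 191.5 [153.  15.] [34.  8.] 70.0 [-0.218  0.371]
scene wood 59.5 [99.  8.] [18.  8.] 45.0 [-0.372  0.311]
scene wood 14652.0 [80. 90.] [241. 115.] 53.0 [-0.173  0.053]
scene mat/blue 4679.5 [174. 386.] [74. 68.] 49.0 [ 0.492 -0.377]
scene mat/blue 1925.0 [338. 160.] [54. 42.] 18.0 [0.474 0.257]
scene amber 900.0 [296. 416.] [36. 42.] 22.0 [ 0.722 -0.296]
scene amber 114.0 [170. 381.] [35.  5.] 72.0 [ 0.478 -0.375]
```

```bash
python3 -c "
from bench import r
print(r.close_job())"
```

```text
the job is handed in; nothing more can be done
None
```

I handed the job in at 32.2 s: the orange bin is square under the lip, the caps are wiped off the plate, and the scraper is upright on its mat; I saw only the two red caps in the bin, but no orange cap showed on the plate or anywhere else, so they are most likely under the lip.

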